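# Reset a bench metering valve: shut it, back off two turns, keep hold

### The job

Of the two brass bench valves, reset the one with the larger handwheel: take its upright crank handle, turn the wheel clockwise (seen from above) until it is fully shut against its stop, then back it off anticlockwise exactly two full turns and stop there. Finish while still gripping the handle, holding the wheel still; do not let go. Leave the smaller valve as it is set and the other things on the bench where they are.

Things in the scene. Friction and masses are not known exactly. Their poses are not given: they have to be found in the camera images.
- big_wheel (a joint): turn of the larger handwheel in rad: 0 is fully shut against the hard stop, growing as it is opened anticlockwise seen from above (one full turn is 6.283; two turns open is 12.566); at the start it is somewhat open, less than one turn; it can open to 22. It turns stiffly, needs about 1.5 to 2 N at the handle and stays where it is left; at the shut stop the handle no longer gives, at 6 N and more
- big_axis (a point): point on the vertical axis of the larger valve's handwheel, 130 mm above the bench, level with the middle of the crank handle. The valve is a fixed brass bench valve (round foot 80 mm across); its handwheel is a spoked dark steel ring, 112 mm over all, lying level, its top 104 mm above the bench
- big_handle (a point): middle (130 mm above the bench) of the upright round black handle that stands on the rim of that wheel, 50 mm from the wheel's axis; 22 to 23 mm thick, 46 mm tall (from 106 to 152 mm above the bench). It is a revolving sleeve: it turns freely about its own upright axis, so a gripper that pinches it from above can go round the wheel in a circle without turning
- small_axis (a point): point on the vertical axis of the smaller valve's handwheel, 130 mm above the bench, level with the middle of the crank handle. The valve is a fixed brass bench valve (round foot 80 mm across); its handwheel is a spoked dark steel ring, 80 mm over all, lying level, its top 104 mm above the bench
- small_handle (a point): middle (130 mm above the bench) of the upright round black handle that stands on the rim of that wheel, 34 mm from the wheel's axis; 22 to 23 mm thick, 46 mm tall (from 106 to 152 mm above the bench). It is a revolving sleeve: it turns freely about its own upright axis, so a gripper that pinches it from above can go round the wheel in a circle without turning. This valve is to be left alone
- beaker: small open glass beaker, 50 mm across, 70 mm tall; origin under its centre; bystander, loose
- jar_a: white capped plastic jar, 34 mm across, 60 mm tall, on the robot's side of the valves; origin under its centre; bystander, loose
- jar_b: an identical white jar on the far side of the valves; origin under its centre; bystander, loose
- washbottle: clear bottle, 62 mm across, 170 mm tall, at the right; origin under its centre; bystander, loose
- spatula: flat steel lab spatula lying on the bench, 150 mm long, 6 mm high; origin on its underside near the middle; bystander, loose
- tray: low white open tray, 160 x 110 x 30 mm, at the left; origin under its centre; bystander, loose
There are look-alikes about, which are no part of the job. Leave any purple or turquoise look-alike of the part that bears big_wheel alone.

How it is judged:
On the way:
1. the larger valve is shut against its stop (value of joint big_wheel below 0.07 rad), for 0.2 s.
At the end, for the whole second after the job is handed in: the larger wheel, having been shut to its stop (within 0.07 rad), is two full turns open (12.566 rad, within 0.3 rad, about 17 degrees) and still, and the fingers still grip its handle with more than 5 N, the grasp point within 35 mm of the handle's middle (value of joint big_wheel between 12.266 and 12.866 rad and velocity of joint big_wheel between -0.1 and 0.1 rad/s and contact force between the fingers and big_grip above 5 N and distance between the grasp point and big_handle below 0.035 m); the arm keeps its last pose, push and grip.
It fails at once if the smaller valve is turned (its handle moves more than 15 mm) (distance of small_handle from where it was at the start of the episode above 0.015 m).
It fails at once if a bystander (beaker, jar, wash bottle, spatula or tray) is displaced by more than 40 mm (distance of any of beaker, jar_a, jar_b, washbottle, spatula, tray from where it was at the start of the episode above 0.04 m).
It also fails if it takes over 64 s, if anything falls off the work surface, if the arm or the gripper's body presses on something with over 40 N, if the wrist force passes 120 N, or if a joint passes its speed limit or range.

### The arm

A 7-joint arm with a two-finger parallel gripper is mounted at the origin on the work surface. World frame = base frame: x ahead of the robot, y to its left, z up, the work surface at z = 0. Lengths are in m, angles in rad, forces in N, time in s.
With the tool pointing down it reaches from about 0.4 to 0.85 m from the base axis. Payload 4.5 kg.
Tool frame: the origin (TCP) lies on the centre line of the jaws, within the pads' length; the fingertips stand 14 mm ahead of it and the grasp point (between the pads) lies 5 mm behind it (r.tcp_to_tips is the z of the fingertips in the tool frame, in m); z points along the fingers, y is the direction in which the jaws open and shut (so a half turn about z gives the same grasp; the last joint's range is limited). The gripper opens to 88 mm and grips with 3 to 60 N. Pads are 18 mm wide; open, the fingers measure 123 mm over their backs; the gripper's body (75 mm by 187 mm) begins 45 mm behind the grasp point.
Start: joints at [-1.11, 0.689, -0.195, 1.565, 0.157, 0.902, -0.215], TCP at [0.259, 0.569, 0.217] pointing down, gripper open.
Joint ranges: [-3.01, 3.01], [-0.46, 2.08], [-1.47, 1.51], [0.13, 2.56], [-1, 4.14], [0.04, 2.09], [-2.66, 2.66]. Speed limits (rad/s): [2.57, 2.57, 3.14, 3.14, 3.14, 3.14, 3.14].

### API

Orientations are given as a unit quaternion [x, y, z, w].
In Python, from plant import r, viewer gives the robot as it stands.
- The arm moves only by the shell command python3 -m inch 'ROWS' [FORCE]. ROWS is JSON, a list of rows, each a list of 3 entries, a list of its own where there are three numbers: the closure, from 0 (fully open) to 1 (shut), then the shift along the tool's x, y, z in cm, then the turn about the tool's z in degrees. In form: [[fingers, [x, y, z], yaw], ...]. A call has 1 to 20 rows; each row is the pose to reach, as a shift and turn from the pose commanded when the call began, along the tool's axes at that moment; what a row does not reach only later rows make up. A row lasts 1/10 s, in which the tool goes at most 50 mm and 8.59 degrees, less where a joint would pass 70% of its speed; a pose out of reach is approached as far as the arm can. A call with a gripper value outside its range is refused whole. The fingers move at their own pace and stop on an object; FORCE is the grip in N (left out, the last holds). Time passes only in rows, so rows that repeat a pose let the fingers close. It gives the time, the measured TCP pose, the force and the opening at its end, in the units of the state.
- r.get_state(): the state, without advancing time (a new reading comes with each control period).
- viewer.snapshot(name): name is "scene" or "top" or "wrist"; returns the picture (400x640x3 uint8, red, green, blue); there is no depth.
- viewer.camera_params(name): a dict with "intrinsics" (3x3 intrinsics, pixels), "k1" (the pictures are not rectified: a ray, as slopes to the right and down, at radius r is drawn at 1 + k1 r^2 times it, then the intrinsics apply), "world_to_cam" (4x4, takes a point from world to camera coordinates). Camera axes: x right, y up, looking along -z (the intrinsics and any distortion apply to the point x, -y, -z); pixel columns grow to the right and rows downward; lengths in m; the calibration is good to about 2 mm. A picture is of the moment at which its call begins: read the wrist's pose just before it. camera_params takes no time and is no camera call; for the wrist camera it gives the pose at the moment of the call.
- r.finish_job(): hands the job in, once; it reports no verdict.
Trained networks look in the newest picture that a camera, given by its name, has taken for a name from the list of things; names that differ only in an ending like _2 or _b are one class to them, and where a whole thing is asked for, a point or a joint stands for the part that bears it (a point fixed in the world has none). Each returns a list of dicts, best first, with "p" (0 to 1); they miss things now and then, are a little off and sometimes report something else, mostly with a low value. They report only what shows in the picture. A call takes as long as a camera call. They do not tell look-alikes from the thing itself.
- viewer.outline_of(camera, name): "pixels" (400x640 bool, what is visible of it) and "bbox" ([left, top, width, height] in pixels, round what is visible of it).
The state is a dict: "clock": time; "q": joint angles; "qd": joint speeds; "joint_torque": joint torques, N m; "tool_pos": TCP position; "eef_rot": TCP orientation; "contact_force": force on the tool from outside, world axes, zero at the start; "moment": the same for the moment, N m; "opening": opening from 0.0 (shut) to 1.0 (fully open).
Only numpy, scipy, OpenCV 4.12 (cv2) and the standard library are available. Lean on these libraries where they do the work, as an engineer would, in place of code of your own. Each camera call takes 0.05 s, during which the arm holds its last target.

## Working session

There is one attempt and no reset: what is moved stays moved. The work goes in short steps, Python scripts to look and compute and a shell command to move; the robot and the scene stay as the last step left them, time stands still between calls to the robot, and variables do not carry over. Pictures are saved under pics/ and viewed, and the job is handed in when it is done.

```bash
ls; mkdir -p pics; python3 - <<'E'
from plant import r, viewer
import cv2, numpy as np
s=r.get_state(); print(s['clock'],s['tool_pos'],s['eef_rot'],s['opening'],r.tcp_to_tips)
for n in ['scene','top','wrist']:
    im=viewer.snapshot(n); cv2.imwrite(f'pics/a_{n}.png',im[:,:,::-1])
    np.save(f'pics/a_{n}.npy',im)
E
```

```text
pics
0.0 [0.25847455 0.56828464 0.21650274] [ 2.11728781e-01  9.77328016e-01 -9.23906664e-04 -1.40661654e-04] 1.0009116619209393 0.014
```

View pics/a_scene.png

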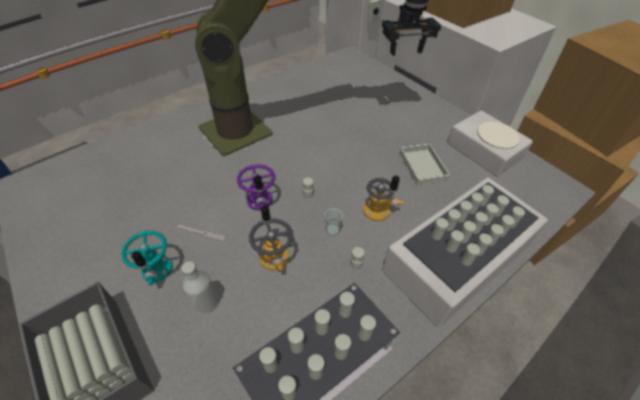

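View pics/a_top.png

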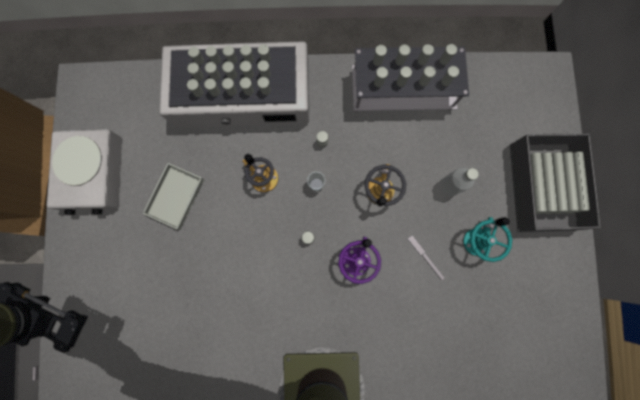

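```bash
python3 - <<'E'
from plant import r, viewer
import numpy as np
for c in ['scene','top']:
    p=viewer.camera_params(c); print(c,p['intrinsics'],p['k1'],p['world_to_cam'])
    for n in ['big_wheel','big_handle','small_handle','jar_a','beaker','washbottle']:
        for d in viewer.outline_of(c,n)[:4]:
            ys,xs=np.nonzero(d['pixels']); print(n,round(d['p'],2),d['bbox'],xs.mean().round(1),ys.mean().round(1))
print(r.get_state()['clock'])
E
```

```text
scene [[361.11944731   0.         317.72405061]
 [  0.         361.11944731 204.92747305]
 [  0.           0.           1.        ]] -0.07351603922118735 [[ 0.60369781  0.7971636   0.00889638 -0.30491676]
 [-0.60708417  0.45245903  0.65324546  0.27376577]
 [ 0.51671826 -0.39976371  0.75709393 -1.3226951 ]
 [ 0.          0.          0.          1.        ]]
big_wheel 0.6 [247.9, 206.4, 44.9, 48.0] 269.5 233.5
big_wheel 0.56 [236.3, 168.2, 38.7, 22.9] 255.6 178.1
big_handle 0.76 [128.2, 249.0, 19.7, 21.4] 138.8 258.7
big_handle 0.67 [253.9, 174.6, 10.2, 17.0] 257.8 181.5
big_handle 0.41 [259.3, 207.8, 12.7, 13.5] 264.9 212.5
small_handle 0.56 [301.8, 177.5, 11.7, 18.1] 308.0 187.0
small_handle 0.51 [391.7, 179.9, 7.2, 9.0] 394.3 183.0
small_handle 0.33 [259.8, 206.5, 12.0, 18.5] 265.0 213.0
jar_a 0.63 [300.8, 179.3, 12.3, 16.6] 307.6 187.1
jar_a 0.63 [351.3, 249.0, 13.3, 21.1] 356.7 257.4
jar_a 0.62 [253.8, 203.9, 37.1, 65.8] 270.9 242.6
beaker 0.73 [320.9, 208.4, 24.5, 28.4] 332.6 220.6
beaker 0.21 [246.9, 206.3, 48.9, 49.0] 269.4 233.0
washbottle 0.74 [181.7, 260.7, 39.6, 55.3] 198.8
[... 262 characters left out ...]
3  3.94560132e-03]
 [ 9.91112559e-01 -2.30949299e-02  1.31005801e-01 -5.15238141e-01]
 [-1.31046869e-01 -2.67254735e-04  9.91376138e-01 -1.05350599e+00]
 [ 0.00000000e+00  0.00000000e+00  0.00000000e+00  1.00000000e+00]]
big_wheel 0.93 [368.0, 165.6, 38.1, 40.8] 384.4 185.3
big_wheel 0.84 [469.0, 216.7, 43.5, 43.7] 492.3 238.6
big_wheel 0.69 [337.5, 240.0, 43.1, 44.9] 360.0 261.3
big_handle 0.58 [497.2, 217.6, 12.5, 5.6] 501.9 221.5
big_handle 0.54 [379.0, 197.3, 7.0, 8.4] 381.2 201.0
big_handle 0.46 [362.2, 236.6, 10.2, 13.1] 366.9 242.9
jar_a 0.51 [302.7, 235.3, 12.8, 12.2] 307.9 237.8
jar_a 0.45 [317.3, 134.1, 10.9, 13.5] 321.9 139.0
beaker 0.74 [308.1, 174.0, 18.4, 15.1] 316.3 180.9
0.75
```

```bash
cat > h.py <<'E'
import numpy as np, cv2
from plant import r, viewer
def ray(p,u,v):
    K=p['intrinsics'];k1=p['k1']
    xd=np.array([(u-K[0,2])/K[0,0],(v-K[1,2])/K[1,1]]);x=xd.copy()
    for _ in range(30): x=xd/(1+k1*(x@x))
    W=p['world_to_cam'];R=W[:3,:3];t=W[:3,3]
    return -R.T@t, R.T@np.array([x[0],-x[1],-1])
def atz(p,u,v,z):
    o,d=ray(p,u,v); return o+d*(z-o[2])/d[2]
def proj(p,X):
    X=np.atleast_2d(X);W=p['world_to_cam'];c=X@W[:3,:3].T+W[:3,3]
    x=np.c_[c[:,0],-c[:,1]]/-c[:,2:];x=x*(1+p['k1']*(x**2).sum(1))[:,None]
    K=p['intrinsics'];return x*K[0,0]+[K[0,2],K[1,2]]
def circ(c,rad,z):
    a=np.linspace(0,2*np.pi,73);return np.c_[c[0]+rad*np.cos(a),c[1]+rad*np.sin(a),0*a+z]
E
python3 - <<'E'
from h import *
pt=viewer.camera_params('top');ps=viewer.camera_params('scene')
print('wheel top',atz(pt,387,185.5,.1),'small',atz(pt,262,174,.1))
print('handle top',atz(pt,381.2,201,.14),'scene',atz(ps,264.9,213,.13))
print('jars',atz(pt,307.9,237.8,.06),atz(pt,322,138,.06),'beaker',atz(pt,316.3,180.9,.035),'spat',atz(pt,426,257,0),'bottle', atz(pt,473,174,.17))
a=np.load('pics/a_top.npy')[150:220,340:430,::-1];cv2.imwrite('pics/z1.png',cv2.resize(a,None,fx=7,fy=7,interpolation=cv2.INTER_CUBIC))
a=np.load('pics/a_scene.npy')[190:285,225:315,::-1];cv2.imwrite('pics/z2.png',cv2.resize(a,None,fx=6,fy=6,interpolation=cv2.INTER_CUBIC))
E
```

```text
wheel top [ 0.54454566 -0.18441533  0.1       ] small [0.5829699 0.1434216 0.1      ]
handle top [ 0.49872511 -0.1610911   0.14      ] scene [ 0.50165557 -0.16416749  0.13      ]
jars [0.41431858 0.02691341 0.06      ] [ 0.68900161 -0.01732042  0.06      ] beaker [0.57317335 0.00129797 0.035     ] spat [ 0.35460022 -0.30316146  0.        ] bottle [ 0.5566702 -0.3865505  0.17     ]
```

View pics/z1.png

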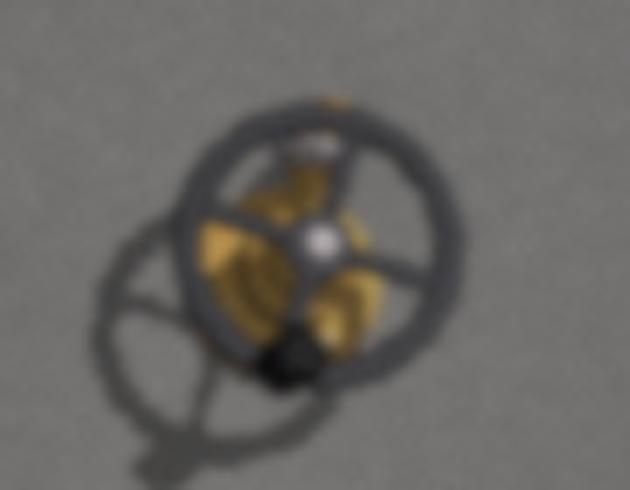

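View pics/z2.png

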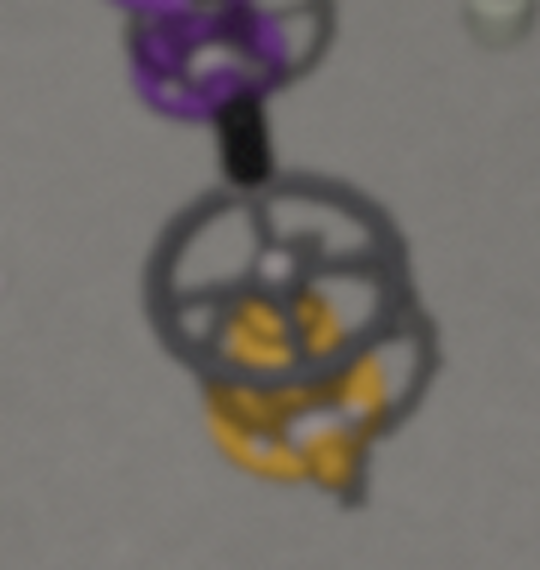

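```bash
python3 - <<'E'
from h import *
from scipy.optimize import least_squares
pt=viewer.camera_params('top');ps=viewer.camera_params('scene')
def ext(p,c):
    q=np.vstack([proj(p,circ(c,.056,z)) for z in(.0975,)])
    return np.r_[q.min(0),q.max(0)]
T=np.array([340+178/7,150+100/7,340+466/7,150+390/7])-.43
S=np.array([225+145/6,190+170/6,225+410/6,190+388/6])-.42
for w in [(1,0),(0,1),(1,1)]:
    s=least_squares(lambda c:np.r_[w[0]*(ext(pt,c)-T),w[1]*(ext(ps,c)-S)],[.54,-.184]);print(s.x,s.fun.round(1))
# handle: top cap in z1 ~ (290,362)
u,v=340+290/7-.43,150+360/7-.43
print(atz(pt,u,v,.14))
# scene handle extremes: bottom centre (248,182) top centre (240,98)
for x,y,z in[(248,180,.106),(239,100,.152),(244,140,.13)]: print(atz(ps,225+x/6-.42,190+y/6-.42,z))
print(atz(pt,340+322/7-.43,150+241/7-.43,.106),atz(ps,225+275/6-.42,190+264/6-.42,.106))
E
```

```text
[ 0.54797398 -0.18127602] [-0.7 -0.3  0.7  0.2 -0.   0.  -0.   0. ]
[ 0.54694143 -0.17867487] [-0.   0.  -0.   0.  -0.5 -0.2  0.5  0.1]
[ 0.54759703 -0.17996749] [-1.1 -0.1  0.2  0.4 -0.8  0.2  0.3  0.6]
[ 0.49874049 -0.16058568  0.14      ]
[ 0.50333917 -0.16506181  0.106     ]
[ 0.49942887 -0.16156548  0.152     ]
[ 0.5019337  -0.16332496  0.13      ]
[ 0.54758163 -0.17981463  0.106     ] [ 0.54749295 -0.1794615   0.106     ]
```

```bash
cat >> h.py <<'E'
from scipy.spatial.transform import Rotation as Ro
def st():
    s=r.get_state();R=Ro.from_quat(s['eef_rot']).as_matrix();return s,R,np.array(s['tool_pos'])
def shift(*pts):
    s,R,p=st();
    for q in pts: print(q,'->',((np.array(q)-p)@R*100).round(2))
E
python3 - <<'E'
from h import *
shift((.45,.25,.24),(.50,0,.24),(.501,-.162,.23))
E
```

```text
(0.45, 0.25, 0.24) -> [-30.62 -21.12  -2.27]
(0.5, 0, 0.24) -> [-45.52 -41.81  -2.27]
(0.501, -0.162, 0.23) -> [-52.31 -56.51  -1.27]
```

```bash
python3 -m inch '[[0,[-30.6,-21.1,-2.3],0],[0,[-30.6,-21.1,-2.3],0],[0,[-30.6,-21.1,-2.3],0],[0,[-30.6,-21.1,-2.3],0],[0,[-30.6,-21.1,-2.3],0],[0,[-30.6,-21.1,-2.3],0],[0,[-30.6,-21.1,-2.3],0],[0,[-30.6,-21.1,-2.3],0],[0,[-45.5,-41.8,-2.3],0],[0,[-45.5,-41.8,-2.3],0],[0,[-45.5,-41.8,-2.3],0],[0,[-45.5,-41.8,-2.3],0],[0,[-45.5,-41.8,-2.3],0],[0,[-52.3,-56.5,-1.3],0],[0,[-52.3,-56.5,-1.3],0],[0,[-52.3,-56.5,-1.3],0],[0,[-52.3,-56.5,-1.3],0],[0,[-52.3,-56.5,-1.3],0],[0,[-52.3,-56.5,-1.3],0],[0,[-52.3,-56.5,-1.3],0]]' 40
python3 - <<'E'
from h import *
s,R,p=st();print(s['q'],p,s['contact_force'])
im=viewer.snapshot('wrist');pw=viewer.camera_params('wrist');cv2.imwrite('pics/w1.png',im[:,:,::-1])
print(proj(pw,[[.501,-.162,.152],[.5475,-.1795,.106]]))
for d in viewer.outline_of('wrist','big_handle'):
    ys,xs=np.nonzero(d['pixels']);print(d['p'],d['bbox'],xs.mean(),ys.mean())
shift((.501,-.162,.130))
E
```

```text
clock: 2.75
tool_pos: [0.5013, -0.1595, 0.2305]
eef_rot: [0.21, 0.978, 0.001, 0.0]
contact_force: [-0.4, 0.6, 0.3]
opening: 0.995
[ 0.38970218  0.54748327 -0.26682408  1.84454406  0.19551619  0.77478242
  1.16727226] [ 0.50133068 -0.15948582  0.23052902] [-0.43791938  0.56910533  0.27704731]
[[313.99396573 193.87571042]
 [318.03797307 227.61512145]]
0.93 [302.2, 170.6, 26.7, 32.8] 314.57377049180326 187.7061790668348
0.8 [294.8, 25.8, 25.8, 36.8] 307.29566210045664 42.60958904109589
0.76 [0.0, 242.6, 23.7, 24.3] 7.787128712871287 253.0148514851485
(0.501, -0.162, 0.13) -> [-0.06 -0.23 10.05]
```

View pics/w1.png

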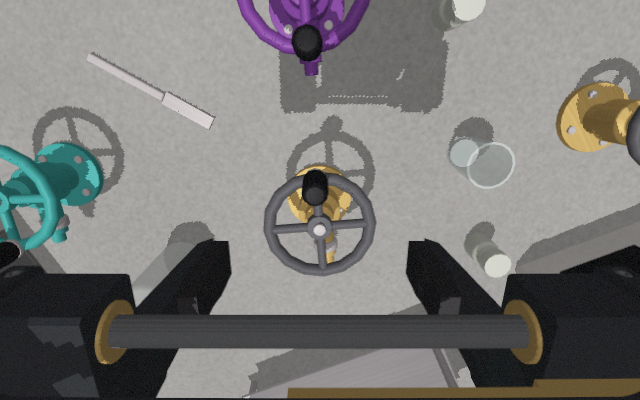

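```bash
python3 - <<'E'
from h import *
a=cv2.imread('pics/w1.png')[150:290,240:400];cv2.imwrite('pics/z3.png',cv2.resize(a,None,fx=5,fy=5,interpolation=cv2.INTER_CUBIC))
pw=viewer.camera_params('wrist')
print(proj(pw,[[.501,-.162,.106],[.501,-.162,.152],[.5475,-.1795,.106]]))
print('hub',atz(pw,319.5,229.5,.106),'rimcentre',atz(pw,319.5,225,.0975), 'cam',-pw['world_to_cam'][:3,:3].T@pw['world_to_cam'][:3,3])
E
```

```text
[[314.82159198 177.94080094]
 [314.31245171 193.78782298]
 [318.31983012 227.54257724]]
hub [ 0.54984901 -0.17931122  0.106     ] rimcentre [ 0.54897317 -0.17887204  0.0975    ] cam [ 0.42771544 -0.12580143  0.39757525]
```

View pics/z3.png

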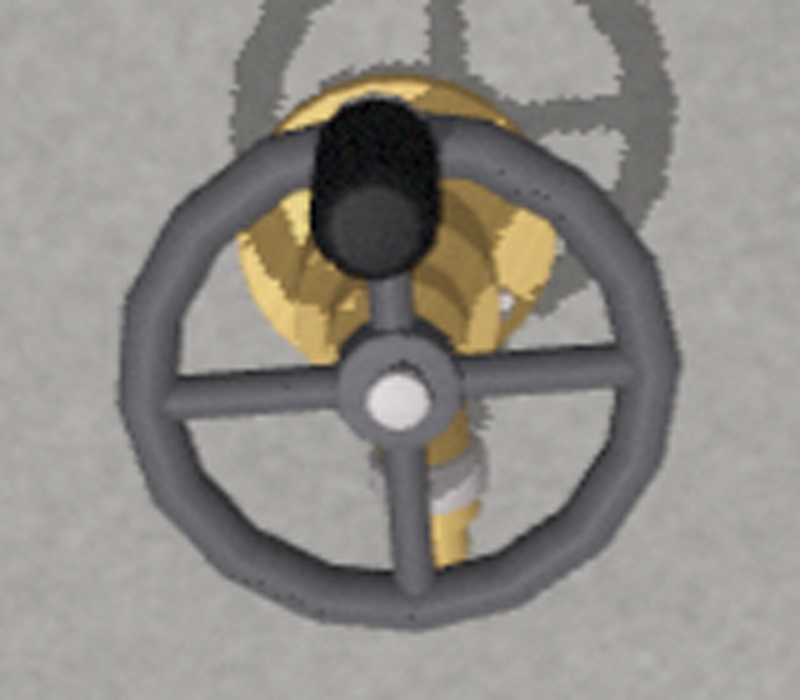

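```bash
python3 -m inch '[[0,[0,-0.2,5],0],[0,[0,-0.2,10],0],[0,[0,-0.2,10],0],[0,[0,-0.2,10],0],[1,[0,-0.2,10],0],[1,[0,-0.2,10],0],[1,[0,-0.2,10],0],[1,[0,-0.2,10],0],[1,[0,-0.2,10],0],[1,[0,-0.2,10],0],[1,[0,-0.2,10],0],[1,[0,-0.2,10],0],[1,[0,-0.2,10],0]]' 30
python3 - <<'E'
from h import *
s,R,p=st();print(s['q'],p,s['contact_force'],s['opening'])
E
```

```text
clock: 4.15
tool_pos: [0.5, -0.1636, 0.1302]
eef_rot: [0.212, 0.977, 0.0, -0.0]
contact_force: [-0.4, -0.2, -0.2]
opening: 0.207
[ 0.35636971  0.69599583 -0.20875055  1.94498077  0.26713114  0.52718587
  1.10695088] [ 0.50002834 -0.1636464   0.13020864] [-0.38295746 -0.15123888 -0.19889411] 0.2066261729638926
```

```bash
python3 - <<'E'
from h import *
im=viewer.snapshot('wrist');cv2.imwrite('pics/w2.png',im[:,:,::-1])
im=viewer.snapshot('scene')[150:290,200:360];cv2.imwrite('pics/s2.png',cv2.resize(im[:,:,::-1],None,fx=5,fy=5,interpolation=cv2.INTER_CUBIC))
E
```

```text
(no output)
```

View pics/w2.png

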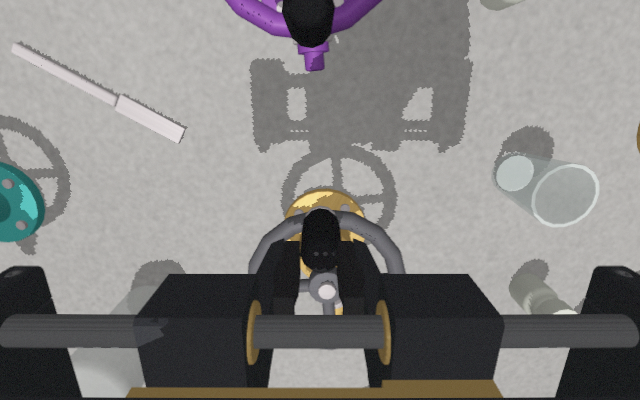

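View pics/s2.png

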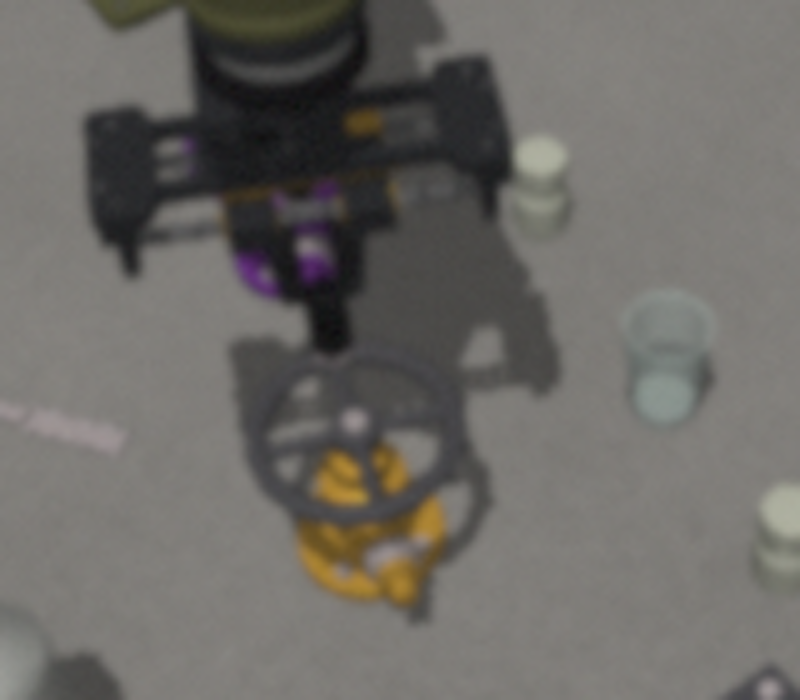

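```bash
cat >> h.py <<'E'
C=np.array([.548,-.1795]);
def chk(b0=None,n=3,step=15,rad=5.0):
    s,R,p=st();f=np.array(s['contact_force']);d=p[:2]-C
    a=np.arctan2(d[1],d[0]);t=np.array([-np.sin(a),np.cos(a)])
    print('t',s['clock'],'p',p.round(4),'r',np.hypot(*d).round(4),'b',(155.5-np.degrees(a))%360,'Frad',f[:2]@d/np.hypot(*d),'Ftan(ccw)',f[:2]@t,'fz',f[2],'op',s['opening'])
    if b0 is not None:
        g=lambda b:rad*np.array([np.cos(np.radians(b)),np.sin(np.radians(b))])
        print([[1,[*(g(b0+step*k)-g(b0)).round(2).tolist(),0],0] for k in range(1,n+1)])
E
python3 -c "
from h import *
chk(-6,4)"
```

```text
t 4.25 p [ 0.5005 -0.1633  0.1305] r 0.0502 b 354.35331394742684 Frad 0.8896759915985605 Ftan(ccw) 0.7807243137064459 fz 9.884729957572402 op 0.11964441465943232
[[1, [-0.03, 1.3, 0], 0], [1, [-0.4, 2.56, 0], 0], [1, [-1.09, 3.67, 0], 0], [1, [-2.03, 4.57, 0], 0]]
```

```bash
python3 -m inch '[[1,[0,0,0],0],[1,[0,0,0],0]]'
python3 - <<'E'
from h import *
chk()
im=viewer.snapshot('wrist')[150:400,200:440];cv2.imwrite('pics/w3.png',cv2.resize(im[:,:,::-1],None,fx=2.4,fy=2.4,interpolation=cv2.INTER_CUBIC))
im=viewer.snapshot('scene')[150:290,200:360];cv2.imwrite('pics/s3.png',cv2.resize(im[:,:,::-1],None,fx=5,fy=5,interpolation=cv2.INTER_CUBIC))
E
```

```text
clock: 4.45
tool_pos: [0.5009, -0.1638, 0.131]
eef_rot: [0.212, 0.977, -0.0, 0.001]
contact_force: [-0.3, 0.6, 5.5]
opening: 0.005
t 4.45 p [ 0.5009 -0.1638  0.131 ] r 0.0497 b 353.93328792794784 Frad 0.44911258605364923 Ftan(ccw) -0.4596243274930252 fz 5.453658433409027 op 0.005468910583177836
```

View pics/w3.png

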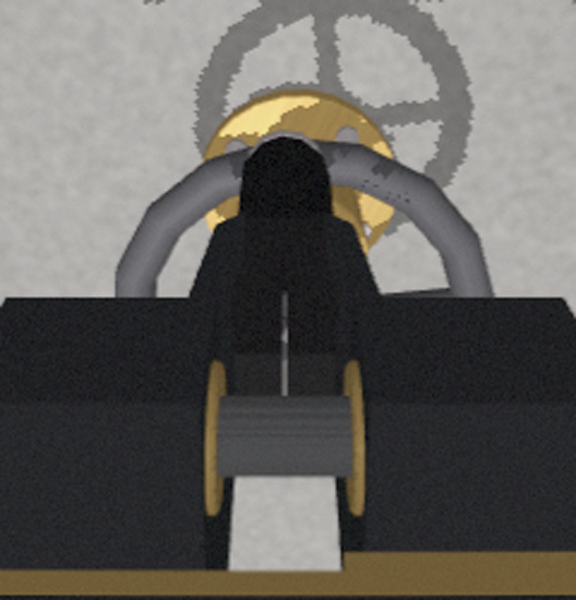

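View pics/s3.png

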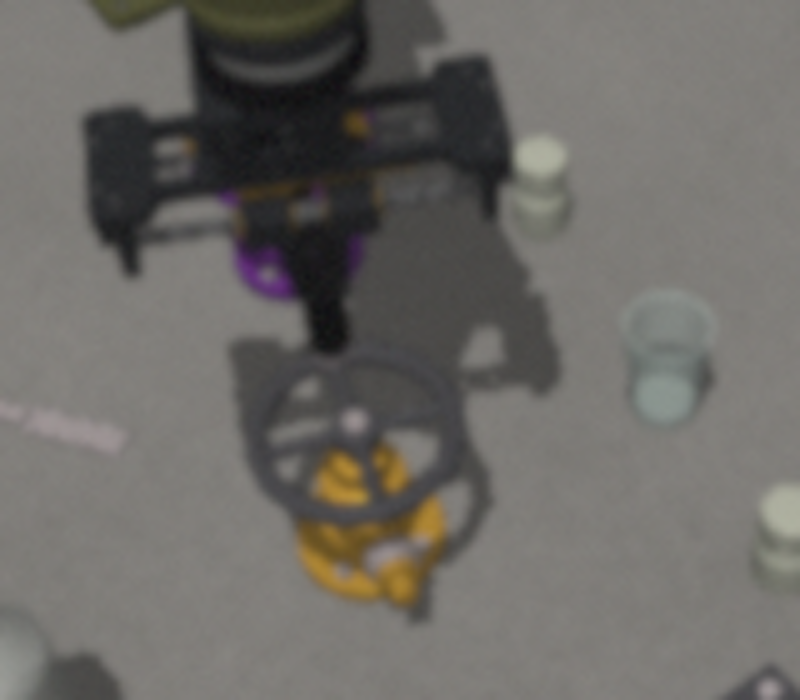

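```bash
python3 - <<'E'
from h import *
s,R,p=st();pw=viewer.camera_params('wrist')
W=pw['world_to_cam']
print('cam in tool (cm)',R.T@(-W[:3,:3].T@W[:3,3]-p)*100, 'view dir tool',R.T@(-W[2,:3]))
for z in (0.014,0,-.02): 
  for y in (-.044,0,.044): print(y,z,proj(pw,p+R@np.array([0,y,z])).round(1))
print(proj(pw,[[.501,-.162,.152],[.501,-.162,.106]]))
im=cv2.imread('pics/w1.png')[200:400];cv2.imwrite('pics/z4.png',im)
E
```

```text
cam in tool (cm) [  8.10373397   0.08817722 -16.70561132] view dir tool [-3.14568678e-01 -3.51979415e-04  9.49234651e-01]
-0.044 0.014 [[243.3 226.9]]
0 0.014 [[316.9 226.8]]
0.044 0.014 [[390.4 226.7]]
-0.044 0 [[237.9 237.2]]
0 0 [[316.8 237.1]]
0.044 0 [[395.6 237. ]]
-0.044 -0.02 [[228.7 254.8]]
0 -0.02 [[316.6 254.7]]
0.044 -0.02 [[404.5 254.6]]
[[319.98902032 254.70281659]
 [319.57735463 218.70331067]]
```

```bash
python3 - <<'E'
from h import *
ps=viewer.camera_params('scene')
R=Ro.from_quat([.2117,.9773,-.0009,-.0001]).as_matrix();p=np.array([.25847,.56828,.2165])
im=np.load('pics/a_scene.npy')[:,:,::-1].copy()
x0,y0,f=360,0,6
big=cv2.resize(im[y0:90,x0:460],None,fx=f,fy=f,interpolation=cv2.INTER_CUBIC)
for z,c in((.014,(0,0,255)),(-.016,(0,255,0)),(-.05,(255,0,0))):
  for y in(-.0615,-.044,.044,.0615):
    for x in (-.009,.009):
      q=proj(ps,p+R@np.array([x,y,z]))[0];cv2.circle(big,(int((q[0]-x0+.5)*f),int((q[1]-y0+.5)*f)),3,c,-1)
cv2.imwrite('pics/z5.png',big)
E
```

```text
(no output)
```

View pics/z5.png

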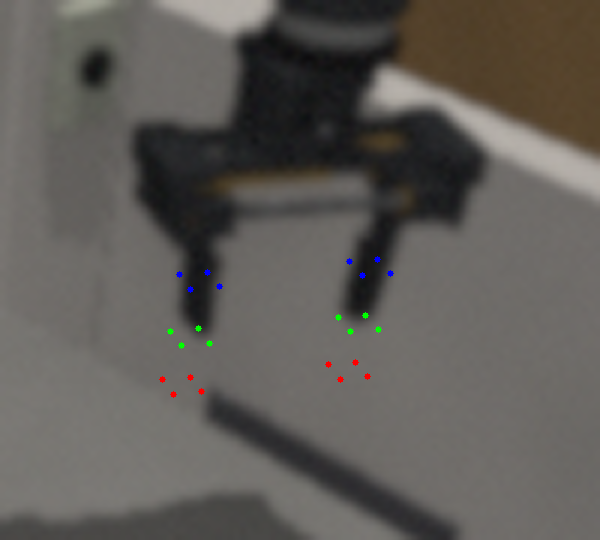

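```bash
python3 - <<'E'
from h import *
im=cv2.imread('pics/w1.png')[225:315,150:490];im=np.clip(im.astype(float)*2.5,0,255).astype(np.uint8)
cv2.imwrite('pics/z6.png',cv2.resize(im,None,fx=2.35,fy=2.35,interpolation=cv2.INTER_CUBIC))
E
```

```text
(no output)
```

View pics/z6.png

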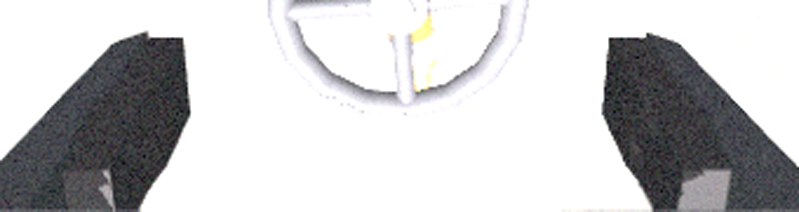

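```bash
python3 -m inch '[[0,[0,0,-1.5],0],[0,[0,0,-1.5],0],[0,[0,0,-1.5],0],[0,[0,0,-1.5],0],[0,[0,0,-1.5],0],[0,[0,0,-1.5],0],[0,[0,0,-1.5],0],[0,[0,0,-1.5],0]]'
python3 - <<'E'
from h import *
chk()
im=viewer.snapshot('wrist');pw=viewer.camera_params('wrist');s,R,p=st()
print(proj(pw,[[.501,-.162,.152],[.501,-.162,.106],p+R@[0,0,-.021]]).round(1))
im=im[150:400,160:480];cv2.imwrite('pics/w4.png',cv2.resize(im[:,:,::-1],None,fx=2.4,fy=2.4,interpolation=cv2.INTER_CUBIC))
E
```

```text
clock: 5.35
tool_pos: [0.5001, -0.1636, 0.1452]
eef_rot: [0.212, 0.977, 0.0, -0.0]
contact_force: [0.4, -0.4, -0.0]
opening: 0.71
t 5.35 p [ 0.5001 -0.1636  0.1452] r 0.0505 b 353.7995600157358 Frad -0.45436848271471714 Ftan(ccw) 0.2312225982893189 fz -0.01891294499299854 op 0.7096893337808666
[[320.2 243. ]
 [319.8 211.6]
 [316.6 255.8]]
```

View pics/w4.png

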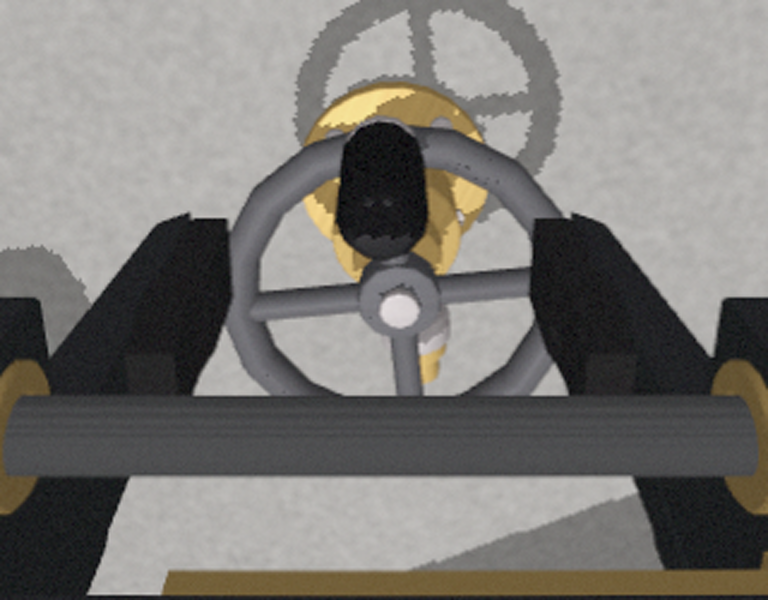

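```bash
python3 -m inch '[[0,[0,0.1,1.5],0],[0,[0,0.1,3],0],[0,[0,0.1,5],0],[0,[0,0.1,5],0]]'
python3 - <<'E'
from h import *
chk()
E
```

```text
clock: 5.8
tool_pos: [0.499, -0.1623, 0.0935]
eef_rot: [0.212, 0.977, 0.0, -0.002]
contact_force: [-0.3, 0.5, -0.1]
opening: 1.001
t 5.8 p [ 0.499  -0.1623  0.0935] r 0.0519 b 354.8194822956616 Frad 0.4261275508924683 Ftan(ccw) -0.40179344254308796 fz -0.11642563463365135 op 1.0010408664062533
```

```bash
python3 -m inch '[[1,[0,0,0],0],[1,[0,0,0],0],[1,[0,0,0],0],[1,[0,0,0],0],[1,[0,0,0],0],[1,[0,0,0],0],[1,[0,0,0],0],[1,[0,0,0],0],[1,[0,0,0],0],[1,[0,0,0],0]]' 30
python3 - <<'E'
from h import *
chk()
im=viewer.snapshot('wrist')
im=im[150:400,160:480];cv2.imwrite('pics/w5.png',cv2.resize(im[:,:,::-1],None,fx=2.4,fy=2.4,interpolation=cv2.INTER_CUBIC))
chk(-6,3)
E
```

```text
clock: 6.8
tool_pos: [0.5004, -0.1629, 0.0953]
eef_rot: [0.212, 0.977, -0.0, -0.0]
contact_force: [-0.0, -0.8, 0.7]
opening: 0.25
t 6.8 p [ 0.5004 -0.1629  0.0953] r 0.0504 b 354.76046991895544 Frad -0.25859001090112194 Ftan(ccw) 0.8028395507645836 fz 0.6614267722554745 op 0.24991828151304973
t 6.85 p [ 0.5004 -0.1629  0.0953] r 0.0504 b 354.7481207086239 Frad 0.20560587181183648 Ftan(ccw) 0.9947445929404887 fz 0.39612308756515174 op 0.24574014256714716
[[1, [-0.03, 1.3, 0], 0], [1, [-0.4, 2.56, 0], 0], [1, [-1.09, 3.67, 0], 0]]
```

View pics/w5.png

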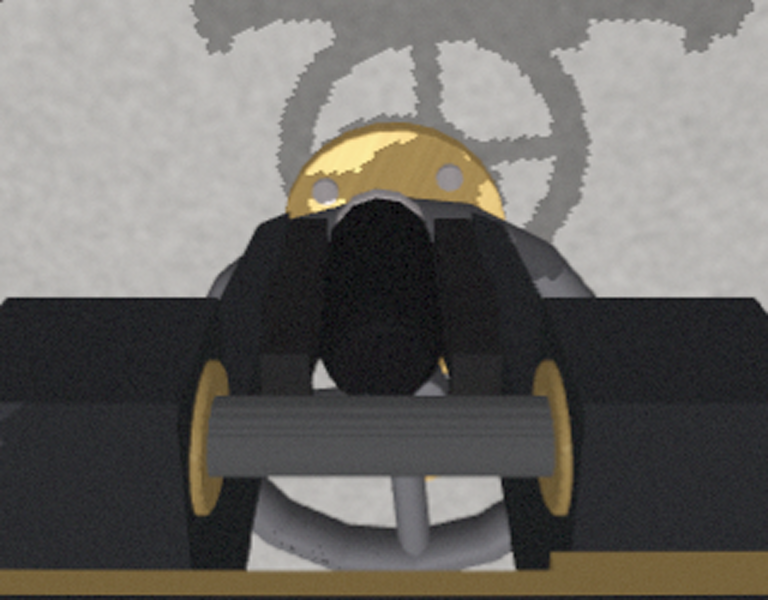

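```bash
python3 -m inch '[[1,[-0.03,1.3,0],0],[1,[-0.4,2.56,0],0],[1,[-1.09,3.67,0],0],[1,[-1.09,3.67,0],0]]'
python3 - <<'E'
from h import *
chk(39,3)
E
```

```text
clock: 7.25
tool_pos: [0.5301, -0.1323, 0.0953]
eef_rot: [0.211, 0.978, 0.001, 0.003]
contact_force: [3.1, -2.2, -1.9]
opening: 0.245
t 7.25 p [ 0.5301 -0.1323  0.0953] r 0.0505 b 44.71082338881048 Frad -3.1287673287393742 Ftan(ccw) -2.1522145214991313 fz -1.8651597630776153 op 0.24492911934690026
[[1, [-0.95, 0.9, 0], 0], [1, [-2.09, 1.52, 0], 0], [1, [-3.36, 1.83, 0], 0]]
```

```bash
python3 -m inch '[[1,[-0.95,0.9,0],0],[1,[-2.09,1.52,0],0],[1,[-3.36,1.83,0],0],[1,[-3.36,1.83,0],0]]'
python3 - <<'E'
from h import *
chk(84,3)
E
```

```text
clock: 7.65
tool_pos: [0.5663, -0.1326, 0.0953]
eef_rot: [0.212, 0.977, -0.001, 0.001]
contact_force: [0.4, -5.2, 1.2]
opening: 0.243
t 7.65 p [ 0.5663 -0.1326  0.0953] r 0.0503 b 86.79301728279428 Frad -4.660204652198056 Ftan(ccw) -2.261409622844444 fz 1.179577811869872 op 0.24259244504541258
[[1, [-1.3, -0.03, 0], 0], [1, [-2.56, -0.4, 0], 0], [1, [-3.67, -1.09, 0], 0]]
```

```bash
python3 -m inch '[[1,[-1.3,-0.03,0],0],[1,[-2.56,-0.4,0],0],[1,[-3.67,-1.09,0],0],[1,[-3.67,-1.09,0],0]]'
python3 - <<'E'
from h import *
chk(129,3)
E
```

```text
clock: 8.05
tool_pos: [0.5932, -0.1584, 0.0953]
eef_rot: [0.213, 0.977, -0.001, 0.0]
contact_force: [-2.2, -3.3, 3.9]
opening: 0.243
t 8.05 p [ 0.5932 -0.1584  0.0953] r 0.0499 b 130.5035908171037 Frad -3.3584975174083738 Ftan(ccw) -2.032373715361279 fz 3.9153422727543528 op 0.2431226007014916
[[1, [-0.9, -0.95, 0], 0], [1, [-1.52, -2.09, 0], 0], [1, [-1.83, -3.36, 0], 0]]
```

```bash
python3 -m inch '[[1,[-0.9,-0.95,0],0],[1,[-1.52,-2.09,0],0],[1,[-1.83,-3.36,0],0],[1,[-1.83,-3.36,0],0]]'
python3 - <<'E'
from h import *
chk(174,3)
E
```

```text
clock: 8.45
tool_pos: [0.5961, -0.1922, 0.0953]
eef_rot: [0.211, 0.977, 0.002, 0.0]
contact_force: [-1.6, 3.6, 3.5]
opening: 0.244
t 8.45 p [ 0.5961 -0.1922  0.0953] r 0.0498 b 170.28548334931764 Frad -2.432901824161036 Ftan(ccw) 3.070533661175076 fz 3.478386335811046 op 0.2436851366341539
[[1, [0.03, -1.3, 0], 0], [1, [0.4, -2.56, 0], 0], [1, [1.09, -3.67, 0], 0]]
```

```bash
python3 -m inch '[[1,[0.03,-1.3,0],0],[1,[0.03,-1.3,0],0]]'
python3 - <<'E'
from h import *
chk(189,3)
E
```

```text
clock: 8.65
tool_pos: [0.5962, -0.1923, 0.0954]
eef_rot: [0.207, 0.978, 0.01, 0.003]
contact_force: [6.6, 20.5, -2.8]
opening: 0.247
t 8.65 p [ 0.5962 -0.1923  0.0954] r 0.0498 b 170.3782631461857 Frad 1.078837670310296 Ftan(ccw) 21.534050557501324 fz -2.7853046665630803 op 0.24668228016071828
[[1, [0.37, -1.25, 0], 0], [1, [1.05, -2.36, 0], 0], [1, [2.0, -3.26, 0], 0]]
```

```bash
python3 -m inch '[[1,[0,0,0],0],[1,[0,0,0],0],[1,[0,0,0],0]]'
python3 - <<'E'
from h import *
chk()
g=lambda b:5*np.array([np.cos(np.radians(b)),np.sin(np.radians(b))])
print([[1,[*(g(b)-g(189)).round(2).tolist(),0],0] for b in [180,170,155,140,125,110,95]+[95-15*k for k in range(1,13)]])
E
```

```text
clock: 8.95
tool_pos: [0.5962, -0.1923, 0.0954]
eef_rot: [0.207, 0.978, 0.009, 0.003]
contact_force: [6.8, 20.6, -2.7]
opening: 0.245
t 8.95 p [ 0.5962 -0.1923  0.0954] r 0.0499 b 170.40610494762277 Frad 1.2923298457723689 Ftan(ccw) 21.659076193161415 fz -2.6729286349744794 op 0.24482511546694938
[[1, [-0.06, 0.78, 0], 0], [1, [0.01, 1.65, 0], 0], [1, [0.41, 2.9, 0], 0], [1, [1.11, 4.0, 0], 0], [1, [2.07, 4.88, 0], 0], [1, [3.23, 5.48, 0], 0], [1, [4.5, 5.76, 0], 0], [1, [5.81, 5.71, 0], 0], [1, [7.05, 5.31, 0], 0], [1, [8.15, 4.61, 0], 0], [1, [9.03, 3.65, 0], 0], [1, [9.64, 2.49, 0], 0], [1, [9.92, 1.22, 0], 0], [1, [9.86, -0.09, 0], 0], [1, [9.47, -1.33, 0], 0], [1, [8.77, -2.43, 0], 0], [1, [7.81, -3.31, 0], 0], [1, [6.65, -3.92, 0], 0], [1, [5.37, -4.2, 0], 0]]
```

```bash
python3 -m inch '[[1,[-0.06,0.78,0],0],[1,[0.01,1.65,0],0],[1,[0.41,2.9,0],0],[1,[1.11,4.0,0],0],[1,[2.07,4.88,0],0],[1,[3.23,5.48,0],0],[1,[4.5,5.76,0],0],[1,[4.5,5.76,0],0]]'
python3 - <<'E'
from h import *
chk(95,20,-15)
E
```

```text
clock: 9.75
tool_pos: [0.5695, -0.1342, 0.0953]
eef_rot: [0.211, 0.977, -0.001, -0.002]
contact_force: [-3.1, -2.7, 2.4]
opening: 0.248
t 9.75 p [ 0.5695 -0.1342  0.0953] r 0.0502 b 90.89307110229299 Frad -3.7272439936022175 Ftan(ccw) 1.6438672988691554 fz 2.4064712044978878 op 0.24771859266424912
[[1, [1.3, -0.06, 0], 0], [1, [2.55, -0.45, 0], 0], [1, [3.65, -1.15, 0], 0], [1, [4.53, -2.11, 0], 0], [1, [5.13, -3.27, 0], 0], [1, [5.42, -4.55, 0], 0], [1, [5.36, -5.85, 0], 0], [1, [4.97, -7.09, 0], 0], [1, [4.27, -8.19, 0], 0], [1, [3.3, -9.08, 0], 0], [1, [2.15, -9.68, 0], 0], [1, [0.87, -9.96, 0], 0], [1, [-0.43, -9.91, 0], 0], [1, [-1.68, -9.51, 0], 0], [1, [-2.78, -8.81, 0], 0], [1, [-3.66, -7.85, 0], 0], [1, [-4.26, -6.69, 0], 0], [1, [-4.55, -5.42, 0], 0], [1, [-4.49, -4.11, 0], 0], [1, [-4.1, -2.87, 0], 0]]
```

Good tracking; continue with 300°.

```bash
python3 -m inch '[[1,[1.3,-0.06,0],0],[1,[2.55,-0.45,0],0],[1,[3.65,-1.15,0],0],[1,[4.53,-2.11,0],0],[1,[5.13,-3.27,0],0],[1,[5.42,-4.55,0],0],[1,[5.36,-5.85,0],0],[1,[4.97,-7.09,0],0],[1,[4.27,-8.19,0],0],[1,[3.3,-9.08,0],0],[1,[2.15,-9.68,0],0],[1,[0.87,-9.96,0],0],[1,[-0.43,-9.91,0],0],[1,[-1.68,-9.51,0],0],[1,[-2.78,-8.81,0],0],[1,[-3.66,-7.85,0],0],[1,[-4.26,-6.69,0],0],[1,[-4.55,-5.42,0],0],[1,[-4.49,-4.11,0],0],[1,[-4.1,-2.87,0],0]]'
python3 - <<'E'
from h import *
chk(155,19,-15)
E
```

```text
clock: 11.75
tool_pos: [0.5979, -0.1789, 0.0953]
eef_rot: [0.212, 0.977, -0.001, -0.0]
contact_force: [-4.6, -1.2, 5.7]
opening: 0.247
t 11.75 p [ 0.5979 -0.1789  0.0953] r 0.0499 b 154.8026842657838 Frad -4.577958227935903 Ftan(ccw) -1.1316576338778772 fz 5.660589911245107 op 0.2465426584350113
[[1, [0.7, 1.1, 0], 0], [1, [1.66, 1.98, 0], 0], [1, [2.82, 2.59, 0], 0], [1, [4.1, 2.87, 0], 0], [1, [5.4, 2.81, 0], 0], [1, [6.64, 2.42, 0], 0], [1, [7.75, 1.72, 0], 0], [1, [8.63, 0.75, 0], 0], [1, [9.23, -0.4, 0], 0], [1, [9.51, -1.68, 0], 0], [1, [9.46, -2.98, 0], 0], [1, [9.06, -4.23, 0], 0], [1, [8.36, -5.33, 0], 0], [1, [7.4, -6.21, 0], 0], [1, [6.24, -6.81, 0], 0], [1, [4.97, -7.09, 0], 0], [1, [3.66, -7.04, 0], 0], [1, [2.42, -6.64, 0], 0], [1, [1.32, -5.94, 0], 0]]
```

```bash
python3 -m inch '[[1,[0.7,1.1,0],0],[1,[1.66,1.98,0],0],[1,[2.82,2.59,0],0],[1,[4.1,2.87,0],0],[1,[5.4,2.81,0],0],[1,[6.64,2.42,0],0],[1,[7.75,1.72,0],0],[1,[8.63,0.75,0],0],[1,[9.23,-0.4,0],0],[1,[9.51,-1.68,0],0],[1,[9.46,-2.98,0],0],[1,[9.06,-4.23,0],0],[1,[8.36,-5.33,0],0],[1,[7.4,-6.21,0],0],[1,[6.24,-6.81,0],0],[1,[4.97,-7.09,0],0],[1,[3.66,-7.04,0],0],[1,[2.42,-6.64,0],0],[1,[1.32,-5.94,0],0],[1,[1.32,-5.94,0],0]]'
python3 - <<'E'
from h import *
chk(230,4,-15)
E
```

```text
clock: 13.75
tool_pos: [0.564, -0.2266, 0.0953]
eef_rot: [0.211, 0.977, 0.001, 0.001]
contact_force: [1.4, 1.4, 3.1]
opening: 0.244
t 13.75 p [ 0.564  -0.2266  0.0953] r 0.0497 b 226.762848571716 Frad -0.8762114320292138 Ftan(ccw) 1.8097288228403956 fz 3.0700750038985496 op 0.24377885741277344
[[1, [-0.88, 0.96, 0], 0], [1, [-1.48, 2.12, 0], 0], [1, [-1.77, 3.39, 0], 0], [1, [-1.71, 4.7, 0], 0]]
```

```bash
python3 -m inch '[[1,[-0.88,0.96,0],0],[1,[-1.48,2.12,0],0],[1,[-1.77,3.39,0],0],[1,[-1.77,4.0,0],0],[1,[-1.75,4.44,0],0],[1,[-1.75,4.44,0],0],[1,[-1.75,4.44,0],0],[1,[-1.75,4.44,0],0]]'
python3 - <<'E'
from h import *
chk()
im=viewer.snapshot('wrist');cv2.imwrite('pics/w6.png',im[:,:,::-1])
im=viewer.snapshot('scene');cv2.imwrite('pics/s6.png',im[:,:,::-1])
chk()
E
```

```text
clock: 14.55
tool_pos: [0.5958, -0.1934, 0.0953]
eef_rot: [0.212, 0.977, 0.0, 0.0]
contact_force: [-1.2, 2.9, 4.4]
opening: 0.243
t 14.55 p [ 0.5958 -0.1934  0.0953] r 0.0498 b 171.69214549526274 Frad -2.010377495037591 Ftan(ccw) 2.4486380854066008 fz 4.368794599830194 op 0.2430368463522242
t 14.65 p [ 0.5957 -0.1935  0.0954] r 0.0498 b 171.86780123803857 Frad -1.1767501223409238 Ftan(ccw) 2.008204199493463 fz 4.172903109026574 op 0.24474029382006546
```

View pics/w6.png

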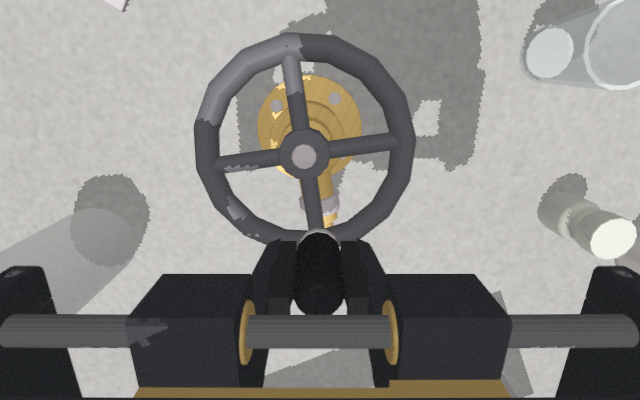

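View pics/s6.png

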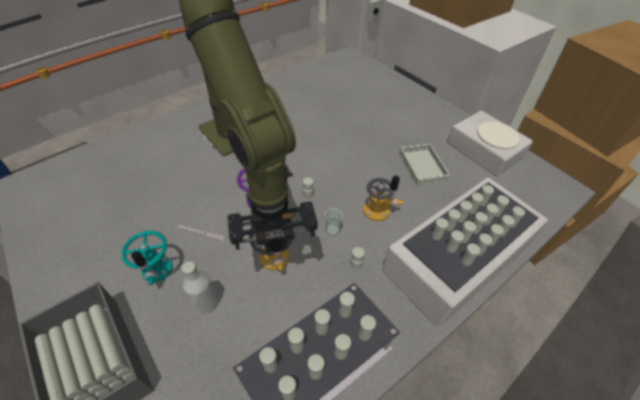

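```bash
python3 -c "
from h import *
chk(); print(r.finish_job())"
```

```text
t 14.65 p [ 0.5957 -0.1935  0.0954] r 0.0498 b 171.86780123803857 Frad -1.1767501223409238 Ftan(ccw) 2.008204199493463 fz 4.172903109026574 op 0.24474029382006546
the job is handed in; nothing more can be done
None
```

I gripped the larger brass valve's handle and turned it about 176° clockwise to its stop. I then backed it off two full turns anticlockwise and handed the job in at 14.65 s, still gripping the handle.

- **Stop:** at the shut position the handle did not give and the force on it along the rim was about 21 N. I held it there for about 0.3 s.
- **Final turn:** the gripper ended within about 1.5° of two full turns from the stop, inside the 17° allowed. I worked this out from the arm's position; the joint itself cannot be read directly.
- **Grip:** the fingers are about 21.5 mm apart with the grip set to 30 N, and the wrist picture shows the handle between the pads. The last readings showed the wheel almost still, about 0.2° in 0.1 s.
- **Other things:** I did not touch the smaller valve or the bystanders. The last scene picture shows the ones in view where they were, though I did not measure them again.

**Disagreement found:** the first grasp closed on nothing, just above the handle. The scene and wrist pictures put the real fingertips about 33–36 mm higher than the reported tool height implies. I corrected for this from the images, and the second grasp held. With that correction the grasp point is about 134 mm above the bench. Going by the reported height instead, it would be about 100 mm.

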